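# Show a wooden bead in the tongs

## Robot

A 6-joint arm with a two-finger parallel gripper is mounted at the origin on a cart in front of the work surface, level with it; the furniture and walls round the work are solid. World frame = base frame: x ahead of the robot, y to its left, z up, the work surface at z = 0. Lengths are in mm, angles in rad, forces in N, time in s.
With the tool pointing down it reaches from about 300 to 775 mm from the base axis. Payload 14.6 kg.
Tool frame: the origin (TCP) lies midway between the tips of the shut fingers; the grasp point (between the pads) lies 19 mm behind it; z points along the fingers, y is the line along which they close (so a half turn about z gives the same grasp; the last joint's range is limited). The gripper opens to 94 mm and grips with 3 to 60 N. Pads are 16 mm wide; open, the fingers measure 119 mm over their backs; the gripper's body (75 mm by 177 mm) begins 78 mm behind the grasp point.
Start: joints at [-1.196, 0.3, 1.521, -0, 1.321, -0.067], TCP at [235.154, -497.184, 182.046] pointing down, gripper open.
Joint ranges: [-3.03, 3.03], [-0.79, 2.21], [0.23, 2.52], [-1.04, 4.18], [0, 3.07], [-2.55, 2.55]. Speed limits (rad/s): [2.22, 2.22, 2.57, 3.14, 3.14, 3.14].

## Interface

Orientations are given as [roll, pitch, yaw] about the fixed x, y, z axes, in that order (R = Rz(yaw) Ry(pitch) Rx(roll)).
In Python, from cell import manip, camera gives the robot as it stands.
- The arm moves only by the tool move_arm, never from a script. Its arguments are lists of equal length, an entry for each row: "dp": the shift along the world's x, y, z in mm, a list of three; "rotation": the turn, a rotation vector about the world's x, y, z in rad, a list of three; "hand": the opening, from 0 (shut) to 1 (fully open). A call has 1 to 10 rows; each row shifts and turns the commanded pose from where the row before left it; what a row does not reach is not made up. A row lasts 1/8 s, in which the tool goes at most 62.5 mm and 10.7 degrees, less where a joint would pass 70% of its speed; a pose out of reach is approached as far as the arm can. A call with a gripper value outside its range is refused whole. The fingers move at their own pace and stop on an object; "newtons" is the grip in N (left out, the last holds). Time passes only in rows, so rows that do not move let the fingers close. It gives the time, the measured TCP pose, the force, the opening and the grip force at its end, in the units of the state.
- manip.read_state(): the state, without advancing time (a new reading comes with each control period).
- camera(name): name is "side" or "top"; returns a dict with "image" (480x640x3 uint8, red, green, blue), "fx", "fy", "cx", "cy" (pixels), "k1" (the pictures are not rectified: a ray, as slopes to the right and down, at radius r is drawn at 1 + k1 r^2 times it, then the intrinsics apply), "R" (3x3) and "t" (3): a world point X has camera coordinates R X + t. Camera axes: x right, y down, z forward; pixel columns grow to the right and rows downward; lengths in mm; the calibration is good to about 2 mm. A picture is of the moment at which its call begins. There is no depth.
- manip.sign_off(): hands the job in; it is judged then, once.
The state is a dict: "clock": time; "joints": joint angles; "qd": joint speeds; "effort": joint torques, N m; "eef_pos": TCP position; "eef_rot": TCP orientation; "wrist_force": force on the tool from outside, world axes, zero at the start; "moment": the same for the moment, N m; "finger_gap": finger opening in mm; "finger_force": force on a finger pad.
Only numpy, scipy, OpenCV 4.12 (cv2) and the standard library are available. Lean on these libraries where they do the work, as an engineer would, in place of code of your own. Each camera call takes 0.05 s, during which the arm holds its last target. There are 200 camera calls.

## Task

The wooden beads in the sample tray have just been oiled, so they must not be touched by the gripper itself. Take up the spring tongs by their rubber grips, close the claws on the tall barrel-shaped bead and lift it out, leaving the other two beads in their compartments and everything else on the counter where it lies. Finish while still holding it up in the tongs for the customer to see, motionless, about 15 cm above the counter or higher: do not put it down or let go.

Things in the scene. Friction and masses are not known exactly. Their poses are not given: they have to be found in the camera images.
- tongs: steel spring tongs flat on the counter, 205 mm long, 80 g, weight near the origin: two arms pinned at the heel (x = -85 mm, strip centre 11 mm up), rising evenly to 51 mm above the claws, sprung apart. Origin: on the counter, on the midline, under the middle of the grips; x points to the claws, z up. The frame belongs to the left (+y) arm and turns a little as they close
- tongs_grip (a point): midpoint between the black rubber grips on the outsides of the arms, 32 mm above the tongs' origin. Grips: 46 mm long along x, 17 mm tall. Width over them (pinch along y, from above): 56 mm sprung open, 49 mm half closed (faces parallel), about 43 mm closed on the barrel bead. The spring pushes back 3 N when open, 5 N at the bead; opened past 56 mm the fingers drop the tongs
- tongs_claws (a point): midpoint between the open claws, 80 mm ahead of tongs_grip along x and 13 mm above the claws' lower edges (which stand at z = 0 of the tongs). Claws: 33 mm long along x, 26 mm tall, hollow inside, on necks bent down from the arms (up to 57 mm). They close evenly about the line midway between the fingers
- tongs_arm (a joint): closing angle of the tongs: 0 sprung open (50 mm between the claws at their middle, 40 mm at their ends, 56 mm over the outsides), 0.08 half closed (37, 27 and 43 mm), about 0.15 closed on the 24 mm barrel bead, 0.28 shut; springs back to 0 when not squeezed
- bead_tray: brown wooden sample tray fixed to the counter, 96 mm deep (its x) by 260 mm long (its y), 20 mm tall, walls 5 mm, origin under its centre. Three felt-lined compartments in a row along its y, each 86 x 80 mm inside, centred at y = -85, 0 and 85 mm; floor 5 mm above the counter, partitions 18 mm above the counter. Its -x long side faces the robot, roughly
- bead_barrel: the wanted bead: a pale wooden barrel, upright, 24 mm across and 34 mm tall, about 15 g, loose in any one of the three compartments (centred within about 11 mm). Origin: centre of its underside (5 mm above the counter); z along its axis
- bead_round: a pale wooden round bead, 32 mm across, 28 mm tall, loose in another compartment; stays there. Origin: centre of its underside
- bead_disc: a pale wooden flat disc bead, 34 mm across, 12 mm tall, loose in the remaining compartment; stays there. Origin: centre of its underside
- scissors: bystander: scissors with plastic bows, 201 x 94 x 10 mm, lying beyond the tongs; leave alone. Origin: underside, at about the middle
- marker_tin: bystander: low round tin, 64 mm across, 25 mm tall, behind the tray to the right; leave alone. Origin: centre of the underside
- thread_spool: bystander: spool of sewing thread standing on end, 31 mm across, 52 mm tall, between the tongs and the tray; leave alone. Origin: centre of the underside
- keys: bystander: bunch of keys, 104 x 115 x 8 mm, to the right of the tongs; leave alone. Origin: underside, at about the middle

How it is judged (in metres and radians):
On the way, in this order (a step that is already met when the one before it is completed fails the run):
1. the tongs are picked up in the fingers, the bead still standing in the tray (height (world z) of tongs above 0.03 m and contact force between the fingers and tongs above 0.5 N and height (world z) of bead_barrel below 0.012 m), for 0.2 s.
2. the claws close on the barrel bead while it stands in the tray (contact force between tongs and bead_barrel above 1 N and value of joint tongs_arm above 0.05 rad and height (world z) of bead_barrel below 0.025 m), for 0.1 s.
At the end, for the whole second after the job is handed in: The barrel bead is pinched in the tongs' claws (joint 0.05 to 0.2), its underside over 12 cm above the counter, nearly still (under 2 cm/s), the tongs gripped by the fingers alone, no finger on the bead, nothing leaning on the tray; the other beads lie in their compartments (height (world z) of bead_barrel above 0.12 m and contact force between tongs and bead_barrel above 1 N and distance between bead_barrel and tongs_claws below 0.04 m and value of joint tongs_arm between 0.05 and 0.2 rad and contact force between the fingers and tongs above 3 N and contact force between the fingers and bead_barrel below 0.05 N and contact force between bead_tray and anything else below 2 N and linear speed of bead_barrel below 0.02 m/s and angular speed of bead_barrel below 0.3 rad/s and z of bead_round in the frame of bead_tray between 0 and 0.04 m and x of bead_round in the frame of bead_tray between -0.043 and 0.043 m and distance of each of bead_round, bead_disc from where it was at the start of the episode below 0.06 m and z of bead_disc in the frame of bead_tray between 0 and 0.04 m and x of bead_disc in the frame of bead_tray between -0.043 and 0.043 m); the arm keeps its last pose, push and grip.
It fails at once if the gripper or the arm touches a bead (contact force between any of the fingers, the arm and bead_barrel above 0.3 N or contact force between any of the fingers, the arm and bead_round above 0.3 N or contact force between any of the fingers, the arm and bead_disc above 0.3 N).
It fails at once if a bystander is disturbed by more than 2 cm (distance of any of scissors, marker_tin, thread_spool, keys from where it was at the start of the episode above 0.02 m).
It also fails if it takes over 42 s, if anything falls off the work surface, if the arm or the gripper's body presses on something with over 40 N, if the wrist force passes 120 N, or if a joint passes its speed limit or range.

## Working session

There is one attempt and no reset: what is moved stays moved. The work goes in short steps, Python scripts to look and compute and a tool call to move; the robot and the scene stay as the last step left them, time stands still between calls to the robot, and variables do not carry over. Pictures are saved under pics/ and viewed, at most 10 in all, crops included, and the job is handed in when it is done.

Besides the shell and the picture viewer there is one more tool, called after "Emit:" as name(argument=value, ...), one argument or row to a line, values as JSON. move_arm: Moves the arm, as the interface text tells. Its arguments: {"type":"object","properties":{"dp":{"type":"array","items":{"type":"array","items":{"type":"number"}}},"rotation":{"type":"array","items":{"type":"array","items":{"type":"number"}}},"hand":{"type":"array","items":{"type":"number"}},"newtons":{"type":"number"}},"required":["dp","rotation","hand"]}

```bash
mkdir -p pics
cat > h.py <<'E'
import numpy as np, cv2
from cell import manip, camera
def px(c,u,v):
    # pixel -> undistorted slopes
    d=np.array([(u-c["cx"])/c["fx"],(v-c["cy"])/c["fy"]]); s=d.copy()
    for _ in range(20): s=d/(1+c["k1"]*(s@s))
    return s
def ray(c,u,v):
    R=np.array(c["R"]);t=np.array(c["t"]); s=px(c,u,v)
    return -R.T@t, R.T@np.array([s[0],s[1],1.])
def plane(c,u,v,z):
    o,d=ray(c,u,v); return o+d*(z-o[2])/d[2]
def proj(c,X):
    p=np.array(c["R"])@np.array(X,float)+np.array(c["t"]); s=p[:2]/p[2]; s=s*(1+c["k1"]*(s@s))
    return np.array([s[0]*c["fx"]+c["cx"],s[1]*c["fy"]+c["cy"]])
def save(c,n): cv2.imwrite(f"pics/{n}.png",cv2.cvtColor(np.asarray(c["image"]),cv2.COLOR_RGB2BGR))
E
python3 - <<'E'
from h import *
import pickle
for n in("top","side"):
    c=camera(n); save(c,n+"0"); pickle.dump(c,open(n+"0.pkl","wb"))
    print(n,c["fx"],c["k1"],-np.array(c["R"]).T@np.array(c["t"]))
s=manip.read_state(); print(s)
E
```

```text
top 535.9183692653752 0.026162160020717497 [ 478.68572176   -9.93980253 1515.55225858]
side 536.3226914830376 -0.08363690676400878 [150.80483251 905.01152482 687.02857181]
{'clock': 0.1, 'joints': array([-1.19555688e+00,  3.00405382e-01,  1.52148294e+00,  9.61894333e-06,
        1.32069435e+00, -6.66017317e-02]), 'qd': array([-5.39406333e-04, -3.19268027e-06, -1.69597152e-03,  1.62402887e-04,
       -1.51235731e-03,  5.08928812e-04]), 'effort': array([ 2.58286382e-03, -5.32644331e+01, -3.53281045e+01,  7.10105198e-02,
        2.34826683e-02, -8.96030429e-05]), 'eef_pos': array([ 235.09249524, -496.95584557,  181.5639021 ]), 'eef_rot': array([-3.14060545e+00, -7.51848908e-05,  4.41838755e-01]), 'wrist_force': array([0.0732005 , 0.32464076, 0.0289546 ]), 'moment': array([0.02087228, 0.03584215, 0.02159993]), 'finger_force': 0.0, 'finger_gap': 93.97721183825703}
```

View pics/top0.png

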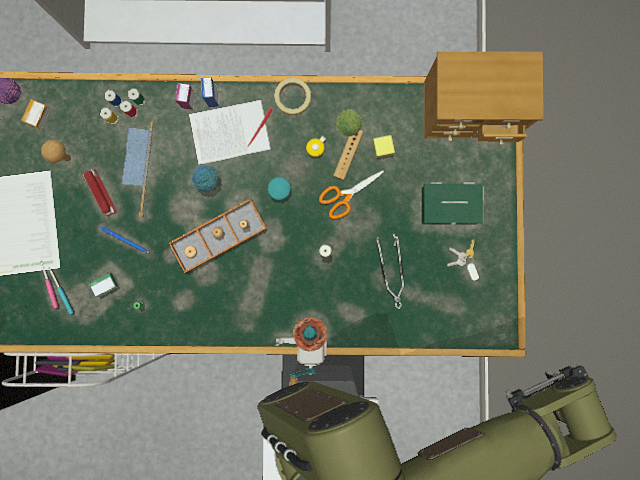

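View pics/side0.png

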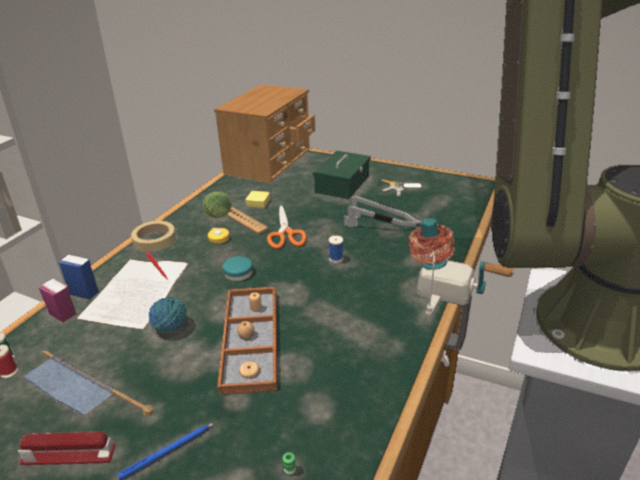

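The top view shows the tongs at about (390,270), heel at (398,304) and claws up. The tray is centred at about (218,236): barrel at (243,224), round bead at (217,232), disc at (190,252). The spool is at (326,251). I'll enlarge both views.

Run:
```python
from h import *
import pickle
T=pickle.load(open("top0.pkl","rb"));S=pickle.load(open("side0.pkl","rb"))
a=np.asarray(T["image"])[225:315,350:430]; b=np.asarray(T["image"])[195:275,165:270]
A=cv2.resize(a,None,fx=5,fy=5,interpolation=cv2.INTER_CUBIC)  #400x450
c=np.asarray(S["image"])[190:235,335:425]
C=cv2.resize(c,None,fx=4,fy=4,interpolation=cv2.INTER_CUBIC) #360x180
B=cv2.resize(b,None,fx=3.5,fy=3.5,interpolation=cv2.INTER_CUBIC) #367x280
o=np.zeros((470,780,3),np.uint8);o[:450,:400]=A;o[:280,405:405+B.shape[1]]=B[:280,:375];o[285:465,405:765]=C
cv2.imwrite("pics/crop.png",o[:,:,::-1])
for u,v,z in[(326,251,50),(398,302,11),(243,222,39),(217,232,30),(190,252,15)]: print(u,v,plane(T,u,v,z))
```

```text
326 251 [558.3240864   -9.82120387  50.        ]
398 302 [ 419.7815157  -212.08604264   11.        ]
243 222 [637.17999388 220.68430096  39.        ]
217 232 [609.51447604 293.81092806  30.        ]
190 252 [553.88997157 371.15160042  15.        ]
```

View pics/crop.png

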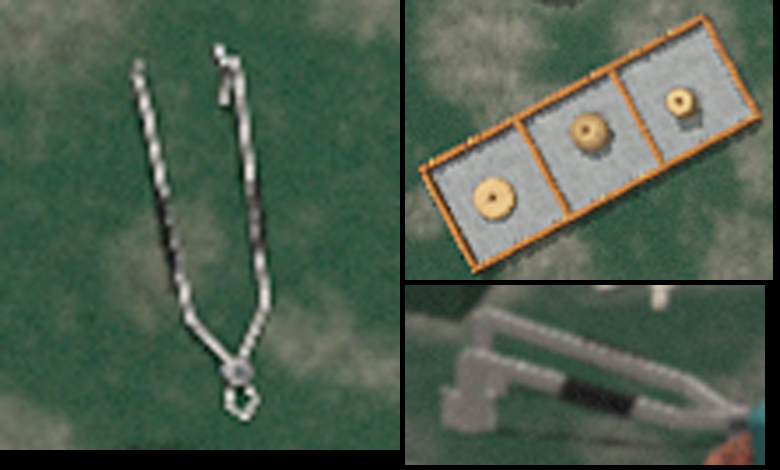

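Run:
```python
from h import *
import pickle
T=pickle.load(open("top0.pkl","rb"));S=pickle.load(open("side0.pkl","rb"))
f=lambda x,y,z:plane(T,350+(x+.5)/5-.5,225+(y+.5)/5-.5,z)
pin=f(237,371,13);gl=f(170,240,36);gr=f(256,226,36);cl=f(138,66,55);cr=f(235,63,55)
g=(gl+gr)/2;c=(cl+cr)/2
for n,v in zip("pin gl gr cl cr g c".split(),(pin,gl,gr,cl,cr,g,c)):print(n,v.round(1))
for p in(g,c):
  d=(p-pin)[:2];print(np.hypot(*d),np.degrees(np.arctan2(d[1],d[0])))
print("widths",np.linalg.norm((gl-gr)[:2]),np.linalg.norm((cl-cr)[:2]))
# dark grip contours
im=np.asarray(T["image"]).astype(int)
k=lambda x,y,z:plane(T,165+(x-405+.5)/3.5-.5,195+(y+.5)/3.5-.5,z)
print("barrel",k(680,101,39),"round",k(589,131,28),"disc",k(493,198,17))
cor=np.array([k(422,170,20),k(703,17,20),k(760,117,20),k(476,270,20)]);print(cor.round(1),cor.mean(0))
for a,b in((0,1),(3,2)): d=cor[a]-cor[b];print(np.linalg.norm(d),np.degrees(np.arctan2(d[1],d[0]))-90)
# side view check: barrel centre, spool
print("barrel side proj top", proj(S,k(680,101,39)), "grip left side",proj(S,[*g[:2],36]),"dark grip at",335+(597-405)/4,190+(397-285)/4)
```

```text
pin [ 428.7 -209.    13. ]
gl [ 501.  -169.1   36. ]
gr [ 509.1 -216.4   36. ]
cl [ 595.5 -149.3   55. ]
cr [ 597.6 -202.3   55. ]
g [ 505.1 -192.7   36. ]
c [ 596.5 -175.8   55. ]
78.0596135236648 12.04198965109865
171.08150650062956 11.196777014511358
widths 48.02515639103555 52.96817006244195
barrel [633.01462187 220.01354075  39.        ] round [609.49664198 293.6195878   28.        ] disc [555.98514862 371.29778151  17.        ]
[[577.7 427.6  20. ]
 [702.9 205.8  20. ]
 [622.7 158.7  20. ]
 [498.3 382.6  20. ]] [600.42697968 293.66556714  20.        ]
254.77511564150606 29.446924792758693
256.08563445169847 29.06210474541581
barrel side proj top [253.64803973 294.13320061] grip left side [385.70729691 211.22902013] dark grip at 383.0 218.0
```

Run:
```python
from h import *
import pickle
T=pickle.load(open("top0.pkl","rb"));S=pickle.load(open("side0.pkl","rb"))
a=np.radians(11.5);ex=np.array([np.cos(a),np.sin(a)]);ey=np.array([-ex[1],ex[0]])
pin=np.array([428.7,-209.])
for L in(78,85):
  g=pin+L*ex
  print(L,g,"side",proj(S,[*(g+28*ey),32]),"topL",proj(T,[*(g+26*ey),38]),"topR",proj(T,[*(g-26*ey),38]))
print("pin side",proj(S,[*pin,14]))
# dark pixels in side grip
g=cv2.cvtColor(np.asarray(S["image"]),cv2.COLOR_RGB2GRAY)
h=cv2.cvtColor(np.asarray(S["image"]),cv2.COLOR_RGB2HSV)
m=((h[...,2]<50)&(h[...,1]<110)).astype(np.uint8);m[:205]=0;m[232:]=0;m[:,:365]=0;m[:,402:]=0
n,l,st,ce=cv2.connectedComponentsWithStats(m)
for i in range(1,n):
  if st[i,4]>8:print(st[i],ce[i])
```

```text
78 [ 505.13412696 -193.44930112] side [384.17687475 218.13862341] topL [383.27251229 272.95537825] topR [401.81799356 269.36529947]
85 [ 511.99359989 -192.05372557] side [381.29946776 217.86076525] topL [382.77057189 270.45537974] topR [401.31025973 266.86665336]
pin side [417.07616346 221.89198641]
[374 214  18   9  88] [382.43181818 217.85227273]
```

Emit:
move_arm(
  dp=[
    [30,40,0],
    [40,45,0],
    [40,45,0],
    [40,45,0],
    [40,45,0],
    [40,45,0],
    [40,40,0],
    [0,0,-20],
    [0,0,0],
  ],
  rotation=[
    [0,0,-0.04],
    [0,0,-0.04],
    [0,0,-0.04],
    [0,0,-0.04],
    [0,0,-0.04],
    [0,0,-0.04],
    [0,0,0],
    [0,0,0],
    [0,0,0],
  ],
  hand=[1,1,1,1,1,1,1,1,1],
)

```text
clock: 1.23
eef_pos: [504.6, -191.5, 160.6]
eef_rot: [-3.14, 0.003, 0.203]
wrist_force: [-1.5, 0.1, 1.3]
finger_gap: 94.1
finger_force: 0.0
```

Emit:
move_arm(
  dp=[
    [5,-1,-50],
    [0,0,-50],
    [0,0,-35],
    [0,0,-11],
    [0,0,0],
  ],
  rotation=[
    [0,0,0],
    [0,0,0],
    [0,0,0],
    [0,0,0],
    [0,0,0],
  ],
  hand=[1,1,1,1,1],
)

```text
clock: 1.85
eef_pos: [510.3, -193.7, 16.8]
eef_rot: [3.141, -0.0, 0.201]
wrist_force: [0.5, -0.2, 0.7]
finger_gap: 94.1
finger_force: 0.0
```

Run:
```python
from h import *
o=np.zeros((480,800,3),np.uint8)
c=camera("top");a=cv2.resize(np.asarray(c["image"])[225:315,350:430],None,fx=5,fy=5)
s=camera("side");b=cv2.resize(np.asarray(s["image"])[150:245,335:432],None,fx=4,fy=4)
o[:450,:400]=a;o[:380,405:405+388]=b
cv2.imwrite("pics/g1.png",o[:,:,::-1])
```

```text
(no output)
```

View pics/g1.png

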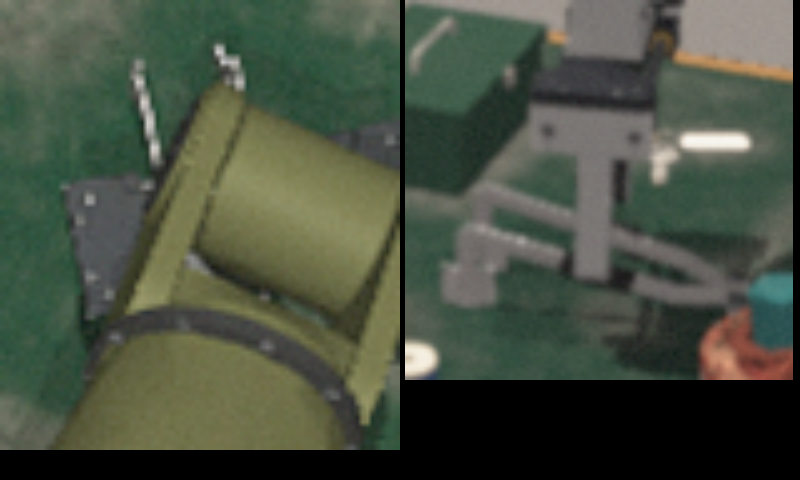

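The side crop shows the finger at (592,270), centred on the black grip that spans 563–632. I'll lower slightly and close to about 50 mm.

Emit:
move_arm(
  dp=[
    [-1,0,-3],
    [0,0,0],
    [0,0,0],
    [0,0,0],
    [0,0,0],
    [0,0,0],
  ],
  rotation=[
    [0,0,0],
    [0,0,0],
    [0,0,0],
    [0,0,0],
    [0,0,0],
    [0,0,0],
  ],
  hand=[0.7,0.6,0.53,0.53,0.53,0.53],
  newtons=20,
)

```text
clock: 2.7
eef_pos: [509.3, -193.2, 13.2]
eef_rot: [3.141, -0.0, 0.202]
wrist_force: [0.7, -1.0, 1.7]
finger_gap: 49.9
finger_force: 4.7
```

Emit:
move_arm(
  dp=[
    [0,0,10],
    [0,0,25],
    [0,0,35],
    [0,0,35],
    [0,0,25],
    [0,0,5],
    [0,0,0],
    [0,0,0],
  ],
  rotation=[
    [0,0,0],
    [0,0,0],
    [0,0,0],
    [0,0,0],
    [0,0,0],
    [0,0,0],
    [0,0,0],
    [0,0,0],
  ],
  hand=[0.53,0.53,0.53,0.53,0.53,0.53,0.53,0.53],
)

```text
clock: 3.7
eef_pos: [508.7, -193.0, 146.9]
eef_rot: [-3.141, 0.002, 0.202]
wrist_force: [0.5, -0.4, -1.2]
finger_gap: 49.8
finger_force: 4.0
```

Emit:
move_arm(
  dp=[
    [3,15,0],
    [5,35,0],
    [5,45,0],
    [6,50,0],
    [6,50,0],
    [6,50,0],
    [6,50,0],
    [7,44,0],
    [6,25,0],
    [4,10,0],
  ],
  rotation=[
    [0,0,0.02],
    [0,0,0.03],
    [0,0,0.04],
    [0,0,0.04],
    [0,0,0.04],
    [0,0,0.04],
    [0,0,0.04],
    [0,0,0.03],
    [0,0,0.02],
    [0,0,0.01],
  ],
  hand=[0.53,0.53,0.53,0.53,0.53,0.53,0.53,0.53,0.53,0.53],
)

```text
clock: 4.95
eef_pos: [562.7, 182.7, 147.4]
eef_rot: [-3.141, 0.001, 0.515]
wrist_force: [-0.8, -0.0, -0.6]
finger_gap: 50.0
finger_force: 4.0
```

Emit:
move_arm(
  dp=[
    [0,0,-15],
    [0,0,-25],
    [0,0,-20],
    [0,0,-5],
    [0,0,0],
    [0,0,0],
  ],
  rotation=[
    [0,0,0],
    [0,0,0],
    [0,0,0],
    [0,0,0],
    [0,0,0],
    [0,0,0],
  ],
  hand=[0.53,0.53,0.53,0.53,0.53,0.53],
)

```text
clock: 5.7
eef_pos: [563.5, 180.7, 83.8]
eef_rot: [3.141, -0.001, 0.511]
wrist_force: [0.0, 0.2, -0.2]
finger_gap: 50.1
finger_force: 4.0
```

Run:
```python
from h import *
import pickle
o=np.zeros((560,800,3),np.uint8)
c=camera("top");a=cv2.resize(np.asarray(c["image"])[195:285,200:280],None,fx=5,fy=5,interpolation=2)
s=camera("side");b=cv2.resize(np.asarray(s["image"])[200:335,215:312],None,fx=4,fy=4,interpolation=2)
pickle.dump((c,s),open("p1.pkl","wb"))
o[:450,:400]=a;o[:540,405:405+388]=b
cv2.imwrite("pics/p1.png",o[:,:,::-1])
print(manip.read_state()["eef_pos"])
```

```text
[563.46494912 180.81136717  83.74012436]
```

View pics/p1.png

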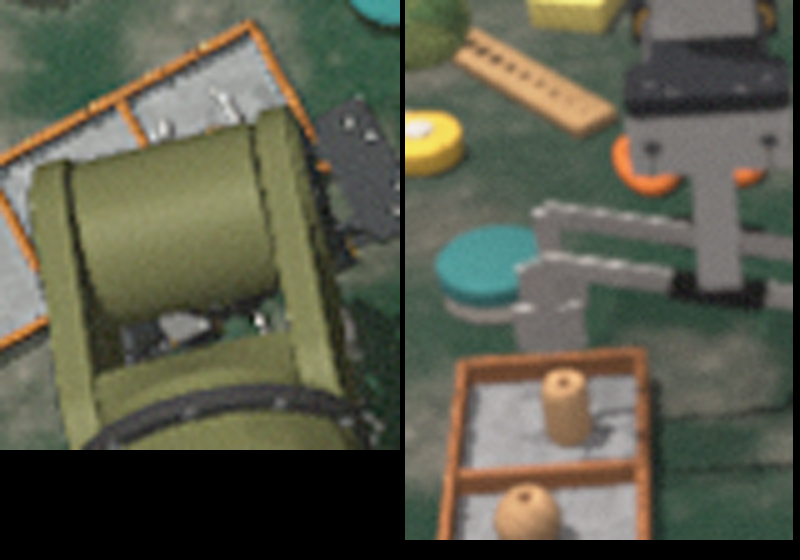

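Run:
```python
from h import *
import pickle
c,s=pickle.load(open("p1.pkl","rb"))
y=.512;ex=np.array([np.cos(y),np.sin(y),0]);ey=np.array([-ex[1],ex[0],0]);O=np.array([563.5,180.8,70.7])
P=lambda a,b,z:O+a*ex+b*ey+[0,0,z]
for n,q,m in[("front low",(96.5,19,0),(243,285.7)),("rear low",(63.5,22,0),(260,287.5)),("arm end top",(88,22,57),(245.5,267)),("grip",(0,25,32),(293.2,272.5)),("claw ctr",(80,0,13),0)]:
  print(n,proj(s,P(*q)).round(1),m)
for b in(22,-22):print("top neck",proj(c,P(88,b,57)).round(1))
# bead in side: top centre at crop (564,380)
u,v=215+(564-405+.5)/4-.5,200+(380+.5)/4-.5
print("bead top side",plane(s,u,v,39),"bottom ctr",plane(s,215+(568-405)/4-.4,200+(436+.5)/4-.5,5), "claw ctr",P(80,0,13))
o1,d1=ray(s,u,v);print(u,v,proj(s,[633,220,39]))
```

```text
front low [242.9 287.7] (243, 285.7)
rear low [260.4 287.5] (260, 287.5)
arm end top [244.3 263.6] (245.5, 267)
grip [293.2 272.5] (293.2, 272.5)
claw ctr [251.4 275.6] 0
top neck [229.1 221.2]
top neck [244.  213.1]
bead top side [630.90543772 220.78025517  39.        ] bottom ctr [631.27497057 222.57255948   5.        ] claw ctr [633.24131267 219.99374067  83.7       ]
254.375 294.625 [253.65806059 294.13106884]
```

The prediction from TCP and tongs geometry matches the side view within about 2 px: claw low edge (243,286)–(260,287), bead top (254,295). I'll descend now.

Emit:
move_arm(
  dp=[
    [-1,0.5,-5],
    [0,0,-15],
    [0,0,-15],
    [0,0,-13],
    [0,0,-10],
    [0,0,-4],
    [0,0,0],
    [0,0,0],
  ],
  rotation=[
    [0,0,0],
    [0,0,0],
    [0,0,0],
    [0,0,0],
    [0,0,0],
    [0,0,0],
    [0,0,0],
    [0,0,0],
  ],
  hand=[0.555,0.555,0.555,0.555,0.555,0.555,0.555,0.555],
)

```text
clock: 6.8
eef_pos: [562.5, 181.4, 21.5]
eef_rot: [3.141, -0.001, 0.512]
wrist_force: [-0.0, -0.2, -0.8]
finger_gap: 52.5
finger_force: 3.5
```

Run:
```python
from h import *
s=camera("side");b=cv2.resize(np.asarray(s["image"])[225:335,215:312],None,fx=5,fy=5,interpolation=2)
cv2.imwrite("pics/p2.png",b[:,:,::-1])
```

```text
(no output)
```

View pics/p2.png

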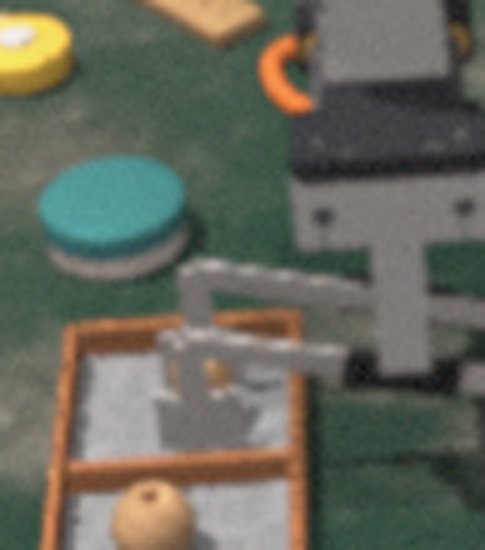

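The bead at (200,370) stands between the claws, behind the near claw. No contact is sensed. Closing.

Emit:
move_arm(
  dp=[
    [0,0,0],
    [0,0,0],
    [0,0,0],
    [0,0,0],
    [0,0,0],
    [0,0,0],
    [0,0,0],
  ],
  rotation=[
    [0,0,0],
    [0,0,0],
    [0,0,0],
    [0,0,0],
    [0,0,0],
    [0,0,0],
    [0,0,0],
  ],
  hand=[0.52,0.48,0.44,0.4,0.38,0.38,0.38],
  newtons=20,
)

```text
clock: 7.72
eef_pos: [562.2, 181.3, 21.0]
eef_rot: [3.142, -0.0, 0.512]
wrist_force: [-0.9, 0.5, -1.7]
finger_gap: 42.4
finger_force: 20.0
```

Stopped at 42.4 mm with the full 20 N, as expected on the bead. Lifting.

Emit:
move_arm(
  dp=[
    [0,0,4],
    [0,0,10],
    [0,0,20],
    [0,0,30],
    [0,0,35],
    [0,0,35],
    [0,0,25],
    [0,0,15],
    [0,0,6],
    [0,0,0],
  ],
  rotation=[
    [0,0,0],
    [0,0,0],
    [0,0,0],
    [0,0,0],
    [0,0,0],
    [0,0,0],
    [0,0,0],
    [0,0,0],
    [0,0,0],
    [0,0,0],
  ],
  hand=[0.38,0.38,0.38,0.38,0.38,0.38,0.38,0.38,0.38,0.38],
)

```text
clock: 8.98
eef_pos: [562.0, 181.3, 200.6]
eef_rot: [-3.141, 0.001, 0.512]
wrist_force: [0.1, 0.1, -0.9]
finger_gap: 42.7
finger_force: 20.0
```

Emit:
move_arm(
  dp=[
    [0,0,0],
    [0,0,0],
    [0,0,0],
    [0,0,0],
  ],
  rotation=[
    [0,0,0],
    [0,0,0],
    [0,0,0],
    [0,0,0],
  ],
  hand=[0.38,0.38,0.38,0.38],
)

```text
clock: 9.48
eef_pos: [562.1, 181.3, 200.9]
eef_rot: [-3.142, 0.0, 0.512]
wrist_force: [-0.5, 0.0, -0.5]
finger_gap: 42.6
finger_force: 20.0
```

Run:
```python
from h import *
s=camera("side");b=cv2.resize(np.asarray(s["image"])[150:400,200:345],None,fx=2.4,fy=2.4,interpolation=2)
cv2.imwrite("pics/p3.png",b[:,:,::-1])
```

```text
(no output)
```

View pics/p3.png

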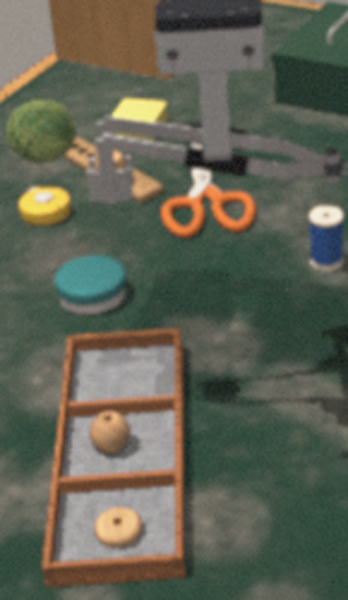

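The far compartment is empty and the bead shows between the raised claws at (115,157). The round and disc beads are still in their compartments, so I'm handing in.

```bash
python3 -c "
from cell import manip
print(manip.sign_off())"
```

```text
the job is handed in; nothing more can be done
None
```

I lifted the barrel bead out with the tongs and handed the job in with it still held up, its underside about 18 cm above the counter by my estimate; the sign-off returned no verdict.

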